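# Set the stock tags of the parts bins

## Robot

A 6-joint arm with a two-finger parallel gripper is mounted at the origin on a cart in front of the work surface, level with it; the furniture and walls round the work are solid. World frame = base frame: x ahead of the robot, y to its left, z up, the work surface at z = 0. Lengths are in m, angles in degrees, forces in N, time in s.
With the tool pointing down it reaches from about 0.25 to 0.85 m from the base axis. Payload 12.5 kg.
Tool frame: the origin (TCP) lies on the centre line of the jaws, within the pads' length; the fingertips stand 8 mm ahead of it and the grasp point (between the pads) lies 11 mm behind it; y points along the fingers, z is the direction in which the jaws open and shut, and the axes are right-handed (so a half turn about y gives the same grasp; the last joint's range is limited). The gripper opens to 93 mm and grips with 3 to 60 N. Pads are 15 mm wide; open, the fingers measure 128 mm over their backs; the gripper's body (75 mm by 188 mm) begins 65 mm behind the grasp point.
Start: joints at [70.268, 20.094, 94.641, -0, 65.266, -4.847], TCP at [0.141, 0.532, 0.227] pointing down, gripper open.
Joint ranges: [-157.81, 157.81], [-45, 120.19], [0.68, 151.7], [-89.99, 269.99], [4.06, 180], [-164.3, 164.3]. Speed limits (degrees/s): [127.2, 127.2, 159.86, 180, 180, 180].

## Interface

Orientations are given as a 3x3 rotation matrix whose columns are the frame's x, y, z axes.
In Python, from cell import arm, imaging gives the robot as it stands.
- The arm moves only by the tool servo_tool, never from a script. Its argument "steps" is a list of rows, each a list of 5 numbers: the finger opening in cm, from 0 to 9.3, then the shift along the tool's x, y, z in cm, then the turn about the tool's y in degrees. In form: [[jaw, tx, ty, tz, twist], ...]. A call has 1 to 10 rows; each row shifts and turns the commanded pose from where the row before left it, along the tool's axes as they then stand; what a row does not reach is not made up. A row lasts 1/8 s, in which the tool goes at most 62.5 mm and 10.7 degrees, less where a joint would pass 70% of its speed; a pose out of reach is approached as far as the arm can. A call with a gripper value outside its range is refused whole. The fingers move at their own pace and stop on an object; the grip force is fixed at half the most. Time passes only in rows, so rows that do not move let the fingers close. It gives the time, the measured TCP pose, the force and the opening at its end, in the units of the state.
- arm.get_obs(): the state, without advancing time (a new reading comes with each control period).
- imaging.grab_frame(name): name is "scene" or "top" or "wrist"; returns (picture, depth): 480x640x3 uint8, blue, green, red; 480x640 float32, m along the optical axis (not along the pixel's ray), 0 where there is no reading.
- imaging.camera_model(name): a dict with "vfov" (degrees; the focal length in pixels is half the picture's height over the tangent of half this angle, whatever the lens; pixels are square), "cx", "cy" (the principal point, pixels), "rvec" (rotation vector, rad) and "tvec" (3), from world to camera coordinates, as OpenCV has them. Camera axes: x right, y down, z forward; pixel columns grow to the right and rows downward; lengths in m; the calibration is good to about 2 mm. A picture is of the moment at which its call begins: read the wrist's pose just before it. camera_model takes no time and is no camera call; for the wrist camera it gives the pose at the moment of the call.
- arm.finish_job(): hands the job in, once; it reports no verdict.
The state is a dict: "t": time; "joint_positions": joint angles; "joint_velocities": joint speeds; "joint_torque": joint torques, N m; "ee_pos": TCP position; "orientation": TCP orientation; "wrist_force": force on the tool from outside, world axes, zero at the start; "ft_torque": the same for the moment, N m; "grip_width": finger opening in m.
Only numpy, scipy, OpenCV 4.12 (cv2) and the standard library are available. Lean on these libraries where they do the work, as an engineer would, in place of code of your own. Each camera call takes 0.05 s, during which the arm holds its last target.

## Task

Each parts bin on the grey board has a hinged stock tag in front of it that leans left with its red face up or right with its green face up. Push over with a fingertip the tags that are wrong, so that only the tags of the bins heaped full show green and the tag of the nearly empty bin shows red, every tag leaning fully home on its rest. Do not pinch the tags, and leave the bins and the loose things round the board alone.

Things in the scene. Friction and masses are not known exactly. Their poses are not given: they have to be found in the camera images.
- board: grey board 190 x 370 x 8 mm fixed to the table; its x axis runs from the tags to the bins (roughly away from the robot), its y axis to the left along the row of tags; origin on the table under the hinge line of the middle tag. The tags stand in a row along y, 120 mm apart; one bin stands 92 mm behind (+x) each tag
- bin_bolts: blue open bin, 80 (x) x 92 (y) x 40 mm high, fixed, FULL: heaped to the rim with steel bolts; origin at the centre of its underside, 8 mm above the table. Which place in the row it has varies
- bin_fittings: blue open bin, 80 (x) x 92 (y) x 40 mm high, fixed, FULL: heaped to the rim with black and brass push-in fittings; origin at the centre of its underside, 8 mm above the table. Which place in the row it has varies
- bin_low: blue open bin, 80 (x) x 92 (y) x 40 mm high, fixed, NOT full: a single bolt on its floor; origin at the centre of its underside, 8 mm above the table. Which place in the row it has varies
- holder_1: black tag holder, 66 (x) x 30 (y) mm, fixed, axes as the board's; origin at the centre of its underside, 8 mm above the table; the hinge pin runs along x 22 mm above this origin; wire rests at y = +-13 mm reach up to 43 mm above the table. Which place in the row it has varies; its tag belongs to the bin 92 mm behind it
- tag_1 (a joint): hinge of the tag on holder_1: 0 = upright; positive leans to the board's -y (right, seen from the robot) with the GREEN face up; negative leans to +y (left) with the RED face up. Its stops are at +-0.62 rad; it falls by its own weight (30 g, almost no friction) from upright to either stop. The tag is a stiff plate 46 (along x) x 48 (hinge to top edge) x 6 mm thick; its green half is called tag_1_c0, its red half tag_1_c1
- tag_1_top (a point): middle of the free (top) edge of tag_1, 48 mm from the hinge; 69 mm above the table at either stop, 78 mm upright
- holder_2: black tag holder, 66 (x) x 30 (y) mm, fixed, axes as the board's; origin at the centre of its underside, 8 mm above the table; the hinge pin runs along x 22 mm above this origin; wire rests at y = +-13 mm reach up to 43 mm above the table. Which place in the row it has varies; its tag belongs to the bin 92 mm behind it
- tag_2 (a joint): hinge of the tag on holder_2: 0 = upright; positive leans to the board's -y (right, seen from the robot) with the GREEN face up; negative leans to +y (left) with the RED face up. Its stops are at +-0.62 rad; it falls by its own weight (30 g, almost no friction) from upright to either stop. The tag is a stiff plate 46 (along x) x 48 (hinge to top edge) x 6 mm thick; its green half is called tag_2_c0, its red half tag_2_c1
- tag_2_top (a point): middle of the free (top) edge of tag_2, 48 mm from the hinge; 69 mm above the table at either stop, 78 mm upright
- holder_3: black tag holder, 66 (x) x 30 (y) mm, fixed, axes as the board's; origin at the centre of its underside, 8 mm above the table; the hinge pin runs along x 22 mm above this origin; wire rests at y = +-13 mm reach up to 43 mm above the table. Which place in the row it has varies; its tag belongs to the bin 92 mm behind it
- tag_3 (a joint): hinge of the tag on holder_3: 0 = upright; positive leans to the board's -y (right, seen from the robot) with the GREEN face up; negative leans to +y (left) with the RED face up. Its stops are at +-0.62 rad; it falls by its own weight (30 g, almost no friction) from upright to either stop. The tag is a stiff plate 46 (along x) x 48 (hinge to top edge) x 6 mm thick; its green half is called tag_3_c0, its red half tag_3_c1
- tag_3_top (a point): middle of the free (top) edge of tag_3, 48 mm from the hinge; 69 mm above the table at either stop, 78 mm upright
- threadlock: small red bottle, 24 x 36 x 92 mm high, loose, standing right of the board; origin at the centre of its underside; to be left alone
- tape_measure: yellow tape measure, 36 x 80 x 62 mm high, loose, standing right of the board; origin at the centre of its underside; to be left alone
- marker_pen: white and black marker pen, 17 x 132 x 17 mm, loose, lying in front of the board; origin at the centre of its underside; to be left alone
- ptfe_roll: blue and white roll of thread tape, 54 x 54 x 16 mm, loose, lying in front of the board; origin at the centre of its underside; to be left alone

How it is judged (in metres and radians):
At the end, for the whole second after the job is handed in: The tags in front of the two full bins lean right, green up (joint above 0.5 rad), the tag in front of the nearly empty bin leans left, red up (below -0.5 rad), all at rest, and the loose things are within 15 mm of where they stood (((horizontal distance between holder_1 and bin_bolts below 0.105 m and value of joint tag_1 above 0.5 rad) or (horizontal distance between holder_1 and bin_fittings below 0.105 m and value of joint tag_1 above 0.5 rad) or (horizontal distance between holder_1 and bin_low below 0.105 m and value of joint tag_1 below -0.5 rad)) and ((horizontal distance between holder_2 and bin_bolts below 0.105 m and value of joint tag_2 above 0.5 rad) or (horizontal distance between holder_2 and bin_fittings below 0.105 m and value of joint tag_2 above 0.5 rad) or (horizontal distance between holder_2 and bin_low below 0.105 m and value of joint tag_2 below -0.5 rad)) and ((horizontal distance between holder_3 and bin_bolts below 0.105 m and value of joint tag_3 above 0.5 rad) or (horizontal distance between holder_3 and bin_fittings below 0.105 m and value of joint tag_3 above 0.5 rad) or (horizontal distance between holder_3 and bin_low below 0.105 m and value of joint tag_3 below -0.5 rad)) and velocity of joint tag_1 between -0.1 and 0.1 rad/s and velocity of joint tag_2 between -0.1 and 0.1 rad/s and velocity of joint tag_3 between -0.1 and 0.1 rad/s and distance of each of threadlock, tape_measure, marker_pen, ptfe_roll from where it was at the start of the episode below 0.015 m); the robot touches nothing.
It fails at once if a tag is pinched between the fingers (both its faces pressed at once, over 3 N) ((contact force between the fingers and tag_1_c0 above 3 N and contact force between the fingers and tag_1_c1 above 3 N) or (contact force between the fingers and tag_2_c0 above 3 N and contact force between the fingers and tag_2_c1 above 3 N) or (contact force between the fingers and tag_3_c0 above 3 N and contact force between the fingers and tag_3_c1 above 3 N)).
It fails at once if a bin is touched (over 2 N) (contact force between any of the fingers, the arm and bin_bolts above 2 N or contact force between any of the fingers, the arm and bin_fittings above 2 N or contact force between any of the fingers, the arm and bin_low above 2 N).
It fails at once if a loose thing beside the board is shifted, tipped or lifted (moved by more than 15 mm, or a standing one tilted by more than 0.5 rad) (distance of any of threadlock, tape_measure, marker_pen, ptfe_roll from where it was at the start of the episode above 0.015 m or angle between any of threadlock, tape_measure's own z axis and vertical above 0.5 rad).
It also fails if it takes over 58 s, if anything falls off the work surface, if the arm or the gripper's body presses on something with over 40 N, if the wrist force passes 120 N, or if a joint passes its speed limit or range.

## Working session

There is one attempt and no reset: what is moved stays moved. The work goes in short steps, Python scripts to look and compute and a tool call to move; the robot and the scene stay as the last step left them, time stands still between calls to the robot, and variables do not carry over. Pictures are saved under pics/ and viewed, and the job is handed in when it is done.

Besides the shell and the picture viewer there is one more tool, called after "Call:" by a JSON object that holds its "fn" and its "kwargs", one argument or row to a line. servo_tool: Moves the arm, as the interface text tells. Its arguments: {"type":"object","properties":{"steps":{"type":"array"}},"required":["steps"]}

```bash
ls; mkdir -p pics
cat > h.py <<'E'
import numpy as np,cv2
from cell import arm, imaging
def cam(n):
    m=imaging.camera_model(n); f=240/np.tan(np.radians(m["vfov"])/2)
    K=np.array([[f,0,m["cx"]],[0,f,m["cy"]],[0,0,1]]);R=cv2.Rodrigues(np.array(m["rvec"],float))[0];t=np.array(m["tvec"],float).ravel()
    return K,R,t
def cast(c,u,v,z):
    K,R,t=c; d=R.T@np.linalg.inv(K)@np.array([u,v,1.]); o=-R.T@t
    return o+d*(z-o[2])/d[2]
def cloud(c,dep):
    K,R,t=c; v,u=np.mgrid[0:480,0:640]; p=np.stack([u,v,np.ones_like(u)],-1)@np.linalg.inv(K).T*dep[...,None]
    return (p-t)@R
def proj(c,P):
    K,R,t=c; q=K@(R@np.asarray(P,float)+t); return q[:2]/q[2]
E
python3 - <<'E'
from h import *
for n in("scene","top"):
    p,d=imaging.grab_frame(n); cv2.imwrite(f"pics/{n}0.png",p); np.savez(f"{n}0.npz",p=p,d=d)
    m=imaging.camera_model(n);print(n,m)
o=arm.get_obs();print(o["t"],o["ee_pos"],o["orientation"],o["grip_width"])
E
```

```text
pics
scene {'vfov': 53.45196562753212, 'cx': 320.866648309445, 'cy': 241.55800610620517, 'rvec': array([ 1.93896198, -1.05069035,  0.54012655]), 'tvec': array([-0.43010601,  0.25398384,  0.60291589])}
top {'vfov': 54.33377023206072, 'cx': 315.58124020091884, 'cy': 236.68335524144146, 'rvec': array([ 2.20631107, -2.14318355,  0.10640151]), 'tvec': array([-0.16894945,  0.53490644,  0.89655067])}
0.1 [0.14116247 0.53127975 0.22617315] [[ 9.66443419e-01 -3.45083686e-04  2.56879347e-01]
 [-2.56879562e-01 -9.36189574e-04  9.66442970e-01]
 [-9.30159358e-05 -9.99999502e-01 -9.93419199e-04]] 0.09284889835219035
```

View pics/scene0.png

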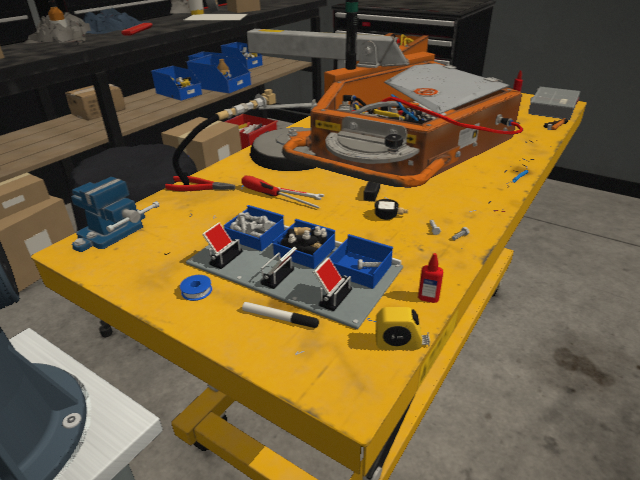

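View pics/top0.png

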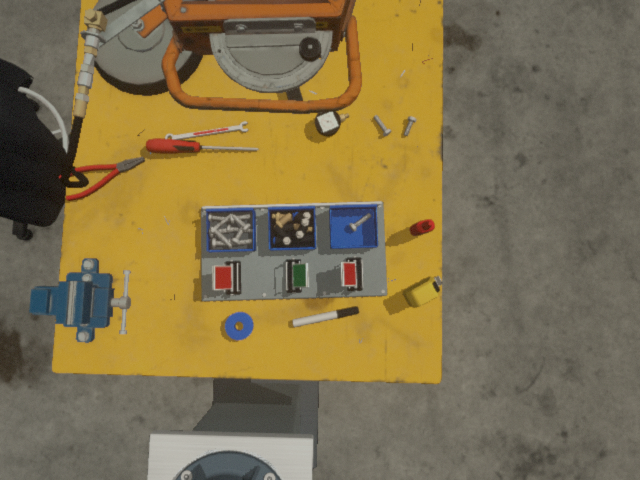

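The pictures show the left bin with bolts (tag red at top pixel 222,278), the middle bin with fittings (green, 298,275) and the right bin nearly empty (red, 350,273). So only the left tag looks wrong. I'll check the lean of each tag and measure the geometry next.

Run:
```python
from h import *
c=cam("top");D=np.load("top0.npz");p,d=D["p"],D["d"];P=cloud(c,d)
h=cv2.cvtColor(p,cv2.COLOR_BGR2HSV)
roi=np.zeros((480,640),bool);roi[255:300,200:390]=1
red=((h[...,0]<8)|(h[...,0]>172))&(h[...,1]>150)&(h[...,2]>70)&roi
gr=(h[...,0]>45)&(h[...,0]<85)&(h[...,1]>100)&roi
for m in(red,gr):
    n,l,s,ce=cv2.connectedComponentsWithStats(m.astype(np.uint8))
    for i in range(1,n):
        if s[i,4]>40:
            q=P[(l==i)&(d>0)]; A=np.c_[q[:,:2],np.ones(len(q))]; k=np.linalg.lstsq(A,q[:,2],rcond=None)[0]
            print(s[i],ce[i],"lo",np.percentile(q,3,axis=0).round(3),"hi",np.percentile(q,97,axis=0).round(3),"plane",k.round(3))
# board corners: gray mask
bm=((h[...,1]<40)&(np.abs(P[...,2]-.008)<.006)&(d>0)).astype(np.uint8);bm[:195]=0;bm[310:]=0;bm[:,:195]=0;bm[:,395:]=0
u=cv2.minAreaRect(cv2.findNonZero(bm));print(u)
for b in cv2.boxPoints(u):print(b,cast(c,*b,.008).round(4))
# vice heights
for n,(a,b,e,f) in dict(vice=(255,345,30,135),bins=(205,252,200,385),row=(255,300,200,390)).items():
    q=P[a:b,e:f].reshape(-1,3);print(n,q.min(0).round(3),q.max(0).round(3))
pp=cv2.resize(p[195:345,190:450],None,fx=3,fy=3,interpolation=cv2.INTER_CUBIC);cv2.imwrite("pics/topz.png",pp)
s=np.load("scene0.npz")["p"];cv2.imwrite("pics/scz.png",cv2.resize(s[190:360,170:430],None,fx=3,fy=3,interpolation=cv2.INTER_CUBIC))
```

```text
[344 264  11  20 199] [349.42713568 273.54271357] lo [ 0.451 -0.23   0.038] hi [ 0.486 -0.21   0.067] plane [-0.083  1.403  0.4  ]
[216 267  15  21 310] [222.97741935 277.16129032] lo [0.436 0.009 0.038] hi [0.473 0.03  0.068] plane [-0.083  1.387  0.063]
[293 265  12  21 212] [299.02830189 275.24056604] lo [ 0.444 -0.134  0.039] hi [ 0.48  -0.114  0.067] plane [ 0.081 -1.4   -0.157]
((292.93121337890625, 251.9356231689453), (91.8823013305664, 183.8312225341797), 88.09085083007812)
[199.5361  209.08212] [0.5903 0.0823 0.008 ]
[383.2653  202.95782] [ 0.6138 -0.2884  0.008 ]
[386.32632 294.78912] [ 0.4294 -0.2973  0.008 ]
[202.59714 300.91342] [0.4069 0.0667 0.008 ]
vice [ 0.196 -0.151 -0.794] [0.521 0.894 0.944]
bins [ 0.453 -0.292 -0.004] [0.612 0.084 0.944]
row [ 0.41  -0.304 -0.003] [0.509 0.079 0.944]
```

View pics/topz.png

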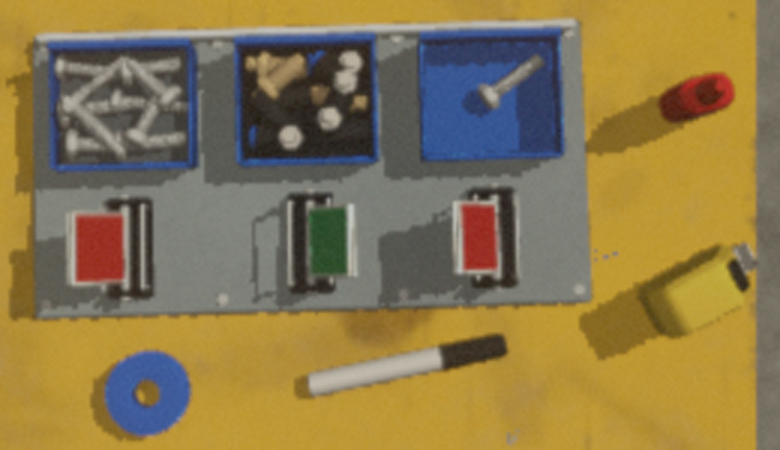

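View pics/scz.png

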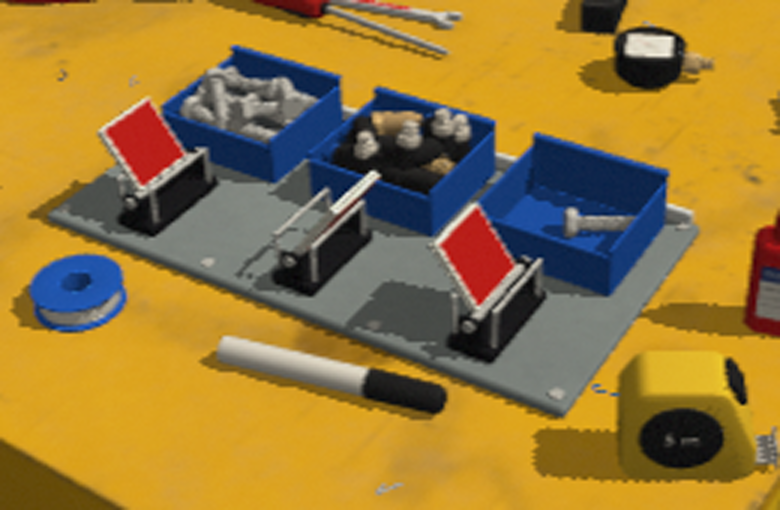

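All three tag planes slope at about 1.39, which is a 0.62 rad lean, so all are home. Only the left tag (bolts) is wrong. I'll check the vice clearance, then move.

Run:
```python
from h import *
c=cam("top");D=np.load("top0.npz");P=cloud(c,D["d"])
for a in range(20,200,20):
    q=P[250:350,a:a+20].reshape(-1,3);q=q[q[:,2]>-.05];print(a,q.min(0).round(3),q.max(0).round(3))
```

```text
20 [ 0.378 -0.151  0.078] [0.453 0.36  0.944]
40 [ 0.304 -0.151 -0.004] [0.462 0.361 0.944]
60 [ 0.304 -0.151 -0.005] [0.501 0.36  0.944]
80 [ 0.305 -0.151 -0.005] [0.502 0.322 0.944]
100 [ 0.306 -0.151 -0.004] [0.503 0.281 0.944]
120 [ 0.308 -0.151 -0.005] [0.505 0.241 0.944]
140 [ 0.308 -0.151 -0.005] [0.506 0.2   0.944]
160 [ 0.31  -0.151 -0.005] [0.507 0.16  0.944]
180 [ 0.311 -0.151 -0.005] [0.508 0.12  0.944]
```

Call:
{"fn": "servo_tool", "kwargs": {
  "steps": [
    [0,0,0,0,-9.25],
    [0,0,0,0,-9.25],
    [0,0,0,0,0]
  ]
}}

```text
t: 0.48
ee_pos: [0.1412, 0.5314, 0.2264]
orientation: [[0.998, -0.0, -0.062], [0.062, -0.001, 0.998], [-0.0, -1.0, -0.001]]
wrist_force: [-0.1, 0.1, 0.2]
grip_width: 0.0675
```

Run:
```python
from h import *
c=cam("top");D=np.load("top0.npz");P=cloud(c,D["d"])
q=P[250:350,20:140][D["d"][250:350,20:140]>0];q=q[q[:,2]>.02];print(q.min(0),q.max(0))
```

```text
[0.32577997 0.18830833 0.020004  ] [0.47895015 0.35979251 0.12088496]
```

Call:
{"fn": "servo_tool", "kwargs": {
  "steps": [
    [0,2.8,0,-4.6,0],
    [0,2.8,0,-4.6,0],
    [0,2.8,0,-4.6,0],
    [0,2.8,0,-4.6,0],
    [0,2.8,0,-4.6,0],
    [0,2.8,0,-4.6,0],
    [0,2.8,0,-4.6,0],
    [0,2.8,0,-4.6,0],
    [0,2.8,0,-4.6,0],
    [0,2.8,0,-4.6,0]
  ]
}}

```text
t: 1.72
ee_pos: [0.4505, 0.0884, 0.2267]
orientation: [[0.998, 0.0, -0.058], [0.058, 0.0, 0.998], [0.0, -1.0, 0.0]]
wrist_force: [0.6, 0.3, 0.1]
grip_width: 0.0005
```

Call:
{"fn": "servo_tool", "kwargs": {
  "steps": [
    [0,0,4,0,0],
    [0,0,4,0,0],
    [0,0,4,0,0],
    [0,0,3,0,0],
    [0,0,1.4,0,0],
    [0,0,0,0,0]
  ]
}}

```text
t: 2.48
ee_pos: [0.4496, 0.0901, 0.0624]
orientation: [[0.998, -0.001, -0.061], [0.061, -0.0, 0.998], [-0.001, -1.0, -0.0]]
wrist_force: [-0.4, 1.1, -0.6]
grip_width: 0.0008
```

Run:
```python
from h import *
print(arm.get_obs()["ee_pos"])
p,d=imaging.grab_frame("scene");cv2.imwrite("pics/sc1.png",cv2.resize(p[130:360,130:430],None,fx=2.6,fy=2.6))
```

```text
[0.44955972 0.09008412 0.06242693]
```

View pics/sc1.png

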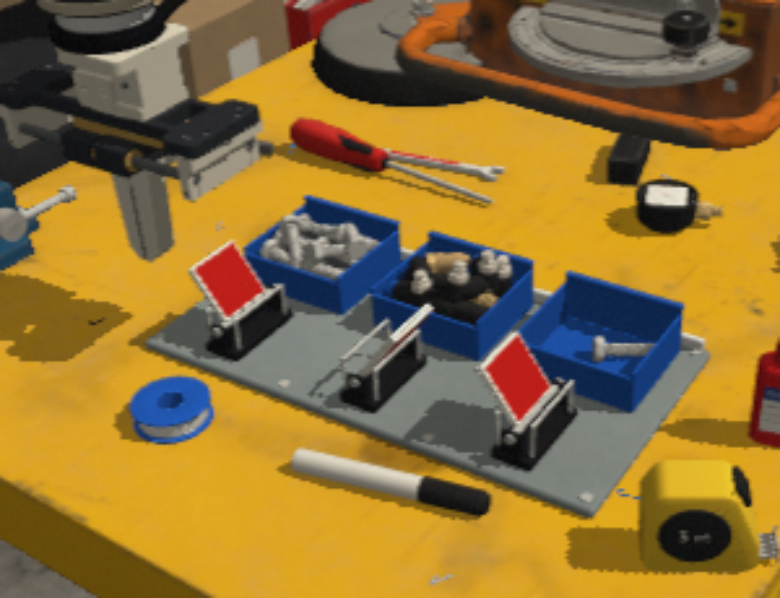

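The closed fingers (about 150,230) hang left of the left tag (230,280), at the right height and clear of it. Now I'll push right.

Call:
{"fn": "servo_tool", "kwargs": {
  "steps": [
    [0,0,0,-1.2,0],
    [0,0,0,-1.2,0],
    [0,0,0,-1,0],
    [0,0,0,-1,0],
    [0,0,0,-0.8,0],
    [0,0,0,-0.8,0],
    [0,0,0,-0.7,0],
    [0,0,0,-0.7,0],
    [0,0,0,-0.7,0],
    [0,0,0,0,0]
  ]
}}

```text
t: 3.78
ee_pos: [0.4548, 0.0089, 0.0626]
orientation: [[0.998, -0.0, -0.062], [0.062, -0.0, 0.998], [-0.0, -1.0, -0.0]]
wrist_force: [0.4, -0.7, 0.8]
grip_width: 0.0006
```

Run:
```python
from h import *
p,d=imaging.grab_frame("scene");cv2.imwrite("pics/sc2.png",cv2.resize(p[130:360,130:430],None,fx=2.6,fy=2.6))
```

```text
(no output)
```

View pics/sc2.png

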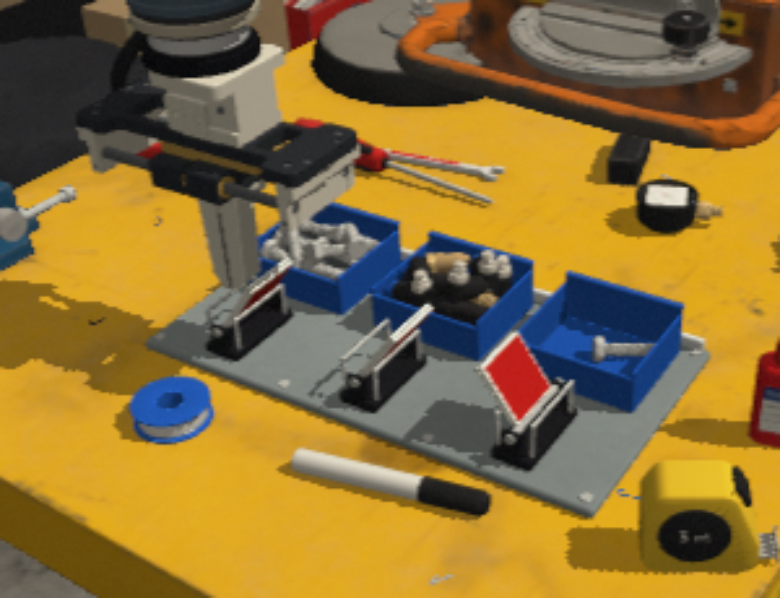

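The left tag (255,290) has swung but still shows a sliver of red, so it may not be fully over. I'll push a little further.

Call:
{"fn": "servo_tool", "kwargs": {
  "steps": [
    [0,0,0,-0.5,0],
    [0,0,0,-0.5,0],
    [0,0,0,-0.3,0],
    [0,0,0,0,0],
    [0,0,0,0,0]
  ]
}}

```text
t: 4.45
ee_pos: [0.4552, -0.0005, 0.0627]
orientation: [[0.998, -0.001, -0.061], [0.061, 0.005, 0.998], [-0.001, -1.0, 0.005]]
wrist_force: [1.3, 37.2, 4.2]
grip_width: 0.0007
```

Run:
```python
from h import *
p,d=imaging.grab_frame("scene");cv2.imwrite("pics/sc3.png",cv2.resize(p[180:300,170:320],None,fx=5,fy=5))
```

```text
(no output)
```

View pics/sc3.png

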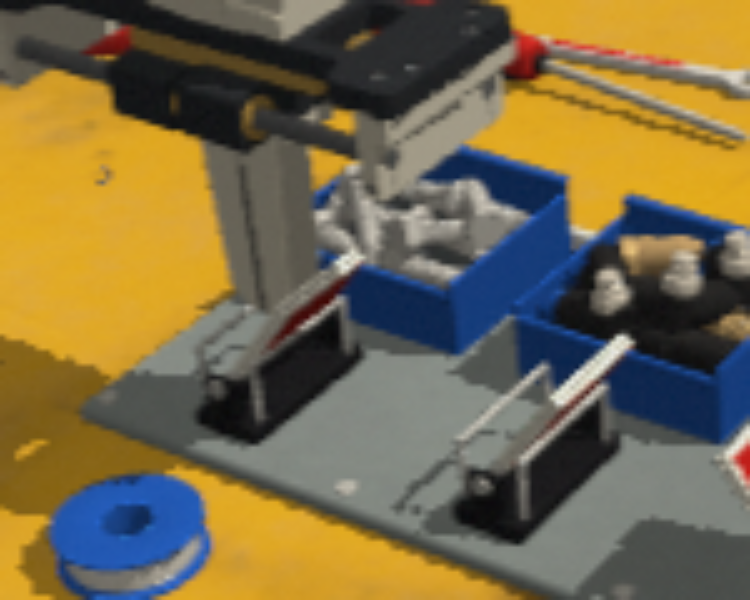

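It is fully over, and the finger now presses it against its stop at 37 N. I'll back off left and then rise.

Call:
{"fn": "servo_tool", "kwargs": {
  "steps": [
    [0,0,0,1,0],
    [0,0,0,1.5,0],
    [0,0,-2,1.5,0],
    [0,0,-4,1,0],
    [0,0,-4,1,0],
    [0,0,-4,2,0],
    [0,-1,-3,4,0],
    [0,-2,0,4,0],
    [0,-2,0,4,0],
    [0,-2,0,4,0]
  ]
}}

```text
t: 5.75
ee_pos: [0.3696, 0.2327, 0.2327]
orientation: [[0.998, 0.0, -0.063], [0.063, -0.0, 0.998], [0.0, -1.0, -0.0]]
wrist_force: [0.6, 0.6, 0.5]
grip_width: 0.0007
```

Run:
```python
from h import *
o=arm.get_obs();print(o["t"],o["ee_pos"],o["wrist_force"])
p,d=imaging.grab_frame("scene");cv2.imwrite("pics/sc4.png",p)
c=cam("top");p,d=imaging.grab_frame("top");cv2.imwrite("pics/top4.png",p);P=cloud(c,d)
h=cv2.cvtColor(p,cv2.COLOR_BGR2HSV)
roi=np.zeros((480,640),bool);roi[255:300,200:390]=1
red=((h[...,0]<8)|(h[...,0]>172))&(h[...,1]>150)&(h[...,2]>70)&roi
gr=(h[...,0]>45)&(h[...,0]<85)&(h[...,1]>100)&roi
for m in(red,gr):
    n,l,s,ce=cv2.connectedComponentsWithStats(m.astype(np.uint8))
    for i in range(1,n):
        if s[i,4]>40:
            q=P[(l==i)&(d>0)]; A=np.c_[q[:,:2],np.ones(len(q))]; k=np.linalg.lstsq(A,q[:,2],rcond=None)[0]
            print(s[i],ce[i],"plane",k.round(3))
```

```text
5.75 [0.36959129 0.23267448 0.23270234] [0.56439778 0.57021088 0.47648494]
[344 264  11  21 202] [349.44059406 273.6039604 ] plane [-0.07   1.403  0.394]
[293 265  12  21 210] [299.1952381  275.12857143] plane [ 0.084 -1.398 -0.158]
[232 267   8  21 160] [235.54375 276.975  ] plane [ 0.075 -1.374  0.014]
```

View pics/top4.png

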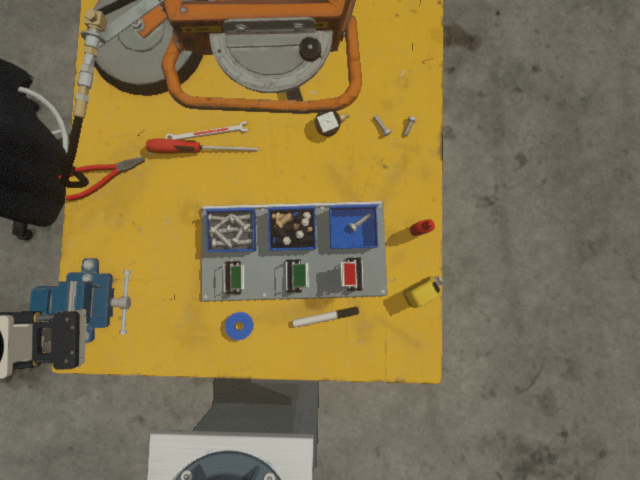

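View pics/sc4.png

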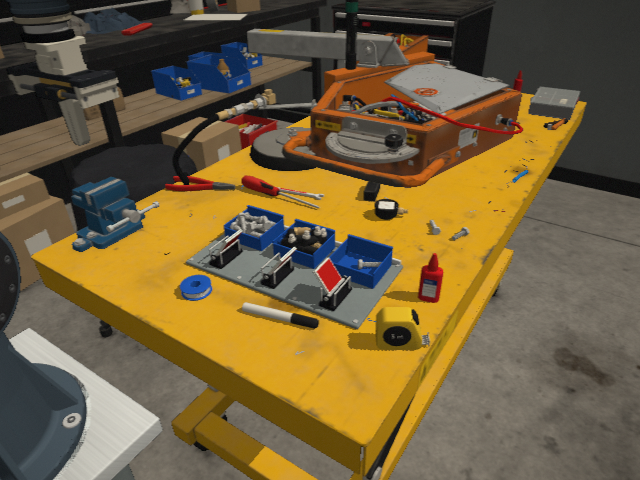

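The left (235,277) and middle (299,275) tags now show green and the right one (349,273) red, all at full lean. The loose things are where they were and the arm is clear.

```bash
python3 -c "
from cell import arm
print(arm.finish_job())"
```

```text
the job is handed in; nothing more can be done
None
```

I pushed over only the left tag, in front of the bolts bin, from red to green with the closed fingertips. The middle tag (fittings, green) and the right tag (nearly empty bin, red) were already correct, so I left them alone. The job was handed in just after 5.75 s on the robot's clock; it reports no verdict.

- **Tag positions:** in the last top view, left and middle show green and right shows red. The fitted plane slopes are 1.37 to 1.40, which matches the full lean of about 0.62 rad on all three.
- **Surroundings:** the loose things look unmoved in both pictures, and the arm ended well clear with wrist force under 1 N. I did not measure their positions.
- **One overshoot:** a sliver of red made me think the tag was not quite over, so I pushed about 1 cm further. It was in fact already over, and the finger pressed it against its stop at about 37 N before I backed off. That is below the limits, and the tag's lean afterwards was normal.

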